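# Pack the tea tray

## Robot

A 7-joint arm with a two-finger parallel gripper is mounted at the origin on the work surface. World frame = base frame: x ahead of the robot, y to its left, z up, the work surface at z = 0. Lengths are in m, angles in rad, forces in N, time in s.
With the tool pointing down it reaches from about 0.4 to 0.85 m from the base axis. Payload 4.5 kg.
Tool frame: the origin (TCP) lies between the finger pads; the fingertips stand 11 mm ahead of it and the grasp point (between the pads) lies 8 mm behind it (r.nose_length is the distance from the TCP to the fingertips, in m); z points along the fingers, y is the line along which they close (so a half turn about z gives the same grasp; the last joint's range is limited). The gripper opens to 88 mm and grips with 3 to 60 N. Pads are 18 mm wide; open, the fingers measure 123 mm over their backs; the gripper's body (75 mm by 187 mm) begins 45 mm behind the grasp point.
Start: joints at [0.034, 0.689, -0.195, 1.565, 0.157, 0.902, -0.215], TCP at [0.625, 0, 0.221] pointing down, gripper open.
Joint ranges: [-3.01, 3.01], [-0.46, 2.08], [-1.47, 1.51], [0.13, 2.56], [-1, 4.14], [0.04, 2.09], [-2.66, 2.66]. Speed limits (rad/s): [2.57, 2.57, 3.14, 3.14, 3.14, 3.14, 3.14].

## Interface

Orientations are given as a unit quaternion [x, y, z, w].
In Python, from plant import get_state, snapshot, camera_model, r gives the robot as it stands.
- The arm moves only by the shell command python3 -m inch 'ROWS' [FORCE]. ROWS is text: rows parted by semicolons, each of 7 numbers parted by spaces: the opening, from -1 (shut) to 1 (fully open), then the shift along the tool's x, y, z in m, then the turn, a rotation vector about the tool's x, y, z in rad. A call has 1 to 20 rows; each row shifts and turns the commanded pose from where the row before left it, along the tool's axes as they then stand; what a row does not reach is not made up. A row lasts 1/12 s, in which the tool goes at most 41.7 mm and 7.16 degrees, less where a joint would pass 70% of its speed; a pose out of reach is approached as far as the arm can. A call is refused whole if a number of a shift passes 0.0417 or a number of a turn 0.125, either way. A call with a gripper value outside its range is refused whole. The fingers move at their own pace and stop on an object; FORCE is the grip in N (left out, the last holds). Time passes only in rows, so rows that do not move let the fingers close. It gives the time, the measured TCP pose, the force, the opening and the grip force at its end, in the units of the state.
- get_state(): the state, without advancing time (a new reading comes with each control period).
- snapshot(name): name is "scene" or "side" or "wrist"; returns (picture, depth): 384x512x3 uint8, red, green, blue; 384x512 float32, m along the optical axis (not along the pixel's ray), 0 where there is no reading.
- camera_model(name): a dict with "intrinsics" (3x3 intrinsics, pixels), "dist" ([k1, k2, p1, p2, k3] as OpenCV has them; the pictures are not rectified), "view" (4x4, takes a point from world to camera coordinates). Camera axes: x right, y down, z forward; pixel columns grow to the right and rows downward; lengths in m; the calibration is good to about 2 mm. A picture is of the moment at which its call begins: read the wrist's pose just before it. camera_model takes no time and is no camera call; for the wrist camera it gives the pose at the moment of the call.
- r.finish_job(): hands the job in; it is judged then, once.
The state is a dict: "clock": time; "q": joint angles; "qd": joint speeds; "joint_torque": joint torques, N m; "tool_pos": TCP position; "eef_rot": TCP orientation; "contact_force": force on the tool from outside, world axes, zero at the start; "moment": the same for the moment, N m; "opening": opening from 0.0 (shut) to 1.0 (fully open); "finger_force": force on a finger pad.
Only numpy, scipy, OpenCV 4.12 (cv2) and the standard library are available. Lean on these libraries where they do the work, as an engineer would, in place of code of your own. Each camera call takes 0.05 s, during which the arm holds its last target. There are 200 camera calls.

## Task

Pack the green tea carton and the yellow tin together into the empty low bamboo tray in front of you, both standing upright and flat on the tray's floor, side by side. They only fit if neither takes the middle. Leave the red carton where it is.

Things in the scene. Friction and masses are not known exactly. Their poses are not given: they have to be found in the camera images.
- tray: Low open bamboo tray standing on the bar, which does not move when touched. Outside 180 (its x) x 172 (its y) x 28 mm high; walls 8 mm thick, floor 8 mm thick, so the inside is 164 x 156 mm and 20 mm deep. Origin: centre of its underside, on the bar; z up. Empty at the start.
- green_carton: Closed green tea carton with a white band, rigid, about 150 g: 120 mm long (its x), 55 mm wide (its y), 70 mm high (its z). Stands upright on the bar. Origin: centre of its underside.
- tin: Closed square yellow tin with a brass line near the top, rigid, about 180 g: 60 x 60 mm (its x, y), 75 mm high (its z). Stands upright on the bar. Origin: centre of its underside.
- red_carton: Red carton of the same shape and size as the green one (120 x 55 x 70 mm; origin at the centre of its underside). Not to be packed; stays where it stands. Around the work also stand a white sugar bowl, a blue cup and a jam jar, none taller than 95 mm, and lies a teaspoon; all are clear of the tray and of the cartons and tin, which stand at least 120 mm from one another, centre to centre.
There are look-alikes about, which are no part of the job. Leave any black look-alike of the tray alone. Leave any pink or purple look-alike of the green_carton alone.

How it is judged:
By the outcome, as a careful person would: the job done as asked, in the order asked, and still so for the second after the job is handed in, with the robot touching nothing.
It also fails if it takes over 61 s, if anything falls off the work surface, if the arm or the gripper's body presses on something with over 40 N, if the wrist force passes 120 N, or if a joint passes its speed limit or range.

## Working session

There is one attempt and no reset: what is moved stays moved. The work goes in short steps, Python scripts to look and compute and a shell command to move; the robot and the scene stay as the last step left them, time stands still between calls to the robot, and variables do not carry over. Pictures are saved under pics/ and viewed, at most 10 in all, crops included, and the job is handed in when it is done.

```bash
mkdir -p pics; ls
python3 - <<'E'
from plant import *
import cv2,numpy as np
ims=[]
for n in("scene","side"):
    p,d=snapshot(n); np.savez(f"pics/{n}0.npz",p=p,d=d); cv2.imwrite(f"pics/{n}0.png",cv2.resize(p[...,::-1],(800,600)))
    m=camera_model(n);print(m)
    np.savez(f"pics/{n}m.npz",**{k:np.array(m[k]) for k in("intrinsics","dist","view")})
s=get_state();print(s)
E
```

```text
pics
{'intrinsics': array([[446.96695159,   0.        , 252.87637934],
       [  0.        , 446.96695159, 193.04752117],
       [  0.        ,   0.        ,   1.        ]]), 'dist': array([0.02220976, 0.        , 0.        , 0.        , 0.        ]), 'view': array([[ 0.31525762,  0.94894003, -0.01120093, -0.10696459],
       [ 0.64096508, -0.22161619, -0.73488097, -0.32343067],
       [-0.69984027,  0.22449742, -0.67810361,  1.73861284],
       [ 0.        ,  0.        ,  0.        ,  1.        ]])}
{'intrinsics': array([[413.44504846,   0.        , 259.38039325],
       [  0.        , 413.44504846, 192.73083335],
       [  0.        ,   0.        ,   1.        ]]), 'dist': array([-0.14204364,  0.        ,  0.        ,  0.        ,  0.        ]), 'view': array([[-0.99221895, -0.12303814, -0.01905705,  0.50750145],
       [-0.05672539,  0.58298758, -0.81049843,  0.09688714],
       [ 0.11083224, -0.80311088, -0.58543071,  1.01035694],
       [ 0.        ,  0.        ,  0.        ,  1.        ]])}
{'clock': 0.1, 'q': array([ 0.03380305,  0.68987403, -0.19449233,  1.5662109 ,  0.15729459,
        0.90251242, -0.21511213]), 'qd': array([-4.85683720e-04, -1.78206012e-03, -5.55687266e-05, -2.08297041e-03,
       -9.03628914e-05,  8.51598961e-04, -2.56910309e-04]), 'joint_torque': array([-3.08775299e-03, -5.28501892e+01, -1.27141513e+00, -1.53837240e+01,
       -5.25604945e-02,  1.96265515e-03,  5.71585565e-05]), 'tool_pos': array([ 6.24416048e-01, -6.22516003e-05,  2.20213596e-01]), 'eef_rot': array([ 7.07094965e-01,  7.07118135e-01, -6.17264219e-04, -5.21954515e-04]), 'contact_force': array([-0.55527137,  0.59579147, -0.65905349]), 'moment': array([-0.06977142, -0.01552675,  0.04658905]), 'finger_force': 0.0, 'opening': 1.0019166601251548}
```

View pics/scene0.png

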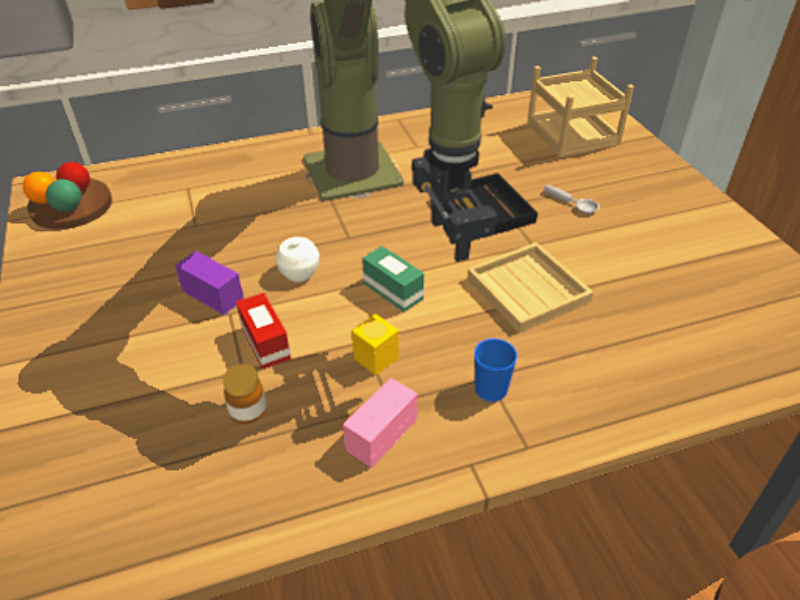

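View pics/side0.png

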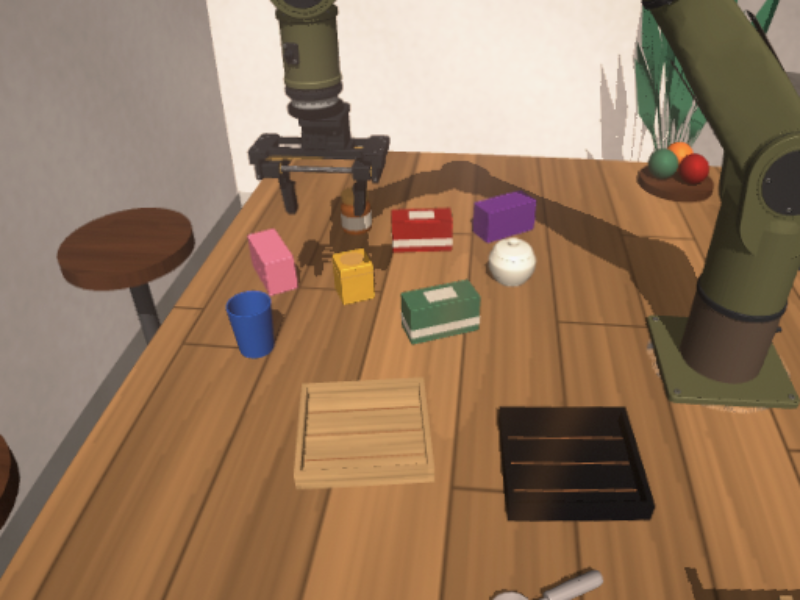

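The scene view (800x600 px) shows the tray's rim corners at about (468,278), (537,245), (591,290) and (520,322), the green carton at (393,275) and the tin at (376,342). The side view shows the same three objects, with tray corners at (302,382), (424,379), (434,474) and (295,479).

```bash
cat > h.py <<'E'
import numpy as np,cv2
def load(n,t="0"):
    a=np.load(f"pics/{n}{t}.npz");m=np.load(f"pics/{n}m.npz");return a["p"],a["d"],m
def cloud(p,d,m):
    K,D,V=m["intrinsics"],np.array(m["dist"]),np.array(m["view"])
    v,u=np.mgrid[:384,:512]
    n=cv2.undistortPoints(np.stack([u,v],-1).reshape(-1,1,2).astype(float),K,D).reshape(384,512,2)
    c=np.dstack([n*d[...,None],d]); return (c-V[:3,3])@V[:3,:3]
def ray(px,z,m):  # pixel -> world at height z
    K,D,V=m["intrinsics"],np.array(m["dist"]),np.array(m["view"])
    n=cv2.undistortPoints(np.array(px,float).reshape(-1,1,2),K,D).reshape(-1,2)
    R=V[:3,:3];o=-R.T@V[:3,3];w=np.c_[n,np.ones(len(n))]@R
    return o+w*((z-o[2])/w[:,2])[:,None]
E
python3 - <<'E'
from h import *
for n in("scene","side"):
    p,d,m=load(n);w=cloud(p,d,m);hsv=cv2.cvtColor(p,cv2.COLOR_RGB2HSV)
    H,S,Vv=hsv[...,0].astype(int),hsv[...,1],hsv[...,2]
    rg=(w[...,0]>.35)&(w[...,0]<1)&(abs(w[...,1])<.5)&(d>0)
    px=np.array([(468,278),(537,245),(591,290),(520,322)] if n=="scene" else [(302,382),(424,379),(434,474),(295,479)])*.64
    t=ray(px,.028,m);print(n,"tray",t.round(3)[:,:2].tolist(),t.mean(0).round(3))
    for nm,k,h in(("green",(H>65)&(H<90)&(S>80),.07),("tin",(H>22)&(H<32)&(S>180),.075),("red",((H<4)|(H>176))&(S>150),.07)):
        k=k&rg
        k2=cv2.morphologyEx(k.astype(np.uint8),cv2.MORPH_CLOSE,np.ones((9,9)))>0
        q=w[k2&rg&(abs(w[...,2]-h)<.008)]
        r=cv2.minAreaRect((q[:,:2]*1000).astype(np.float32));print(nm,len(q),q[:,2].mean().round(4),r)
E
```

```text
scene tray [[0.498, 0.101], [0.447, 0.279], [0.609, 0.313], [0.645, 0.143]] [0.55  0.209 0.028]
green 526 0.0707 ((461.2929382324219, -45.742271423339844), (122.28244018554688, 59.58063507080078), 25.380123138427734)
tin 376 0.0756 ((624.2718505859375, -133.50332641601562), (61.73780822753906, 62.121639251708984), 27.535614013671875)
red 503 0.0708 ((520.4849243164062, -316.2470397949219), (128.07420349121094, 54.25067901611328), 8.550615310668945)
side tray [[0.648, 0.141], [0.469, 0.116], [0.438, 0.291], [0.612, 0.319]] [0.542 0.217 0.028]
green 0 nan ((0.0, 0.0), (0.0, 0.0), 0.0)
tin 1 0.076 ((628.7301025390625, -95.10475158691406), (0.0, 0.0), 0.0)
red 374 0.0703 ((517.3431396484375, -308.1018371582031), (115.02772521972656, 55.50155258178711), 5.899807929992676)<stdin>:12: RuntimeWarning: Mean of empty slice.
  ret = ret.dtype.type(ret / rcount)
```

```bash
python3 -m inch '1 0.025 -0.02 -0.025 0 0 0;1 0.025 -0.02 -0.025 0 0 0;1 0.025 -0.02 -0.025 0 0 0;1 0.025 -0.02 -0.025 0 0 0;1 0.025 -0.02 -0.02 0 0 0;1 0 0 0 0 0 0;1 0 0 0 0 0 0'
cat > wr.py <<'E'
import sys;from plant import *;from h import *
t=sys.argv[1];m=camera_model("wrist");p,d=snapshot("wrist");np.savez(f"pics/wrist{t}.npz",p=p,d=d);np.savez(f"pics/wm{t}.npz",**{k:np.array(m[k]) for k in("intrinsics","dist","view")})
cv2.imwrite(f"pics/wrist{t}.png",cv2.resize(p[...,::-1],(800,600)))
V=m["view"];print("cam",-V[:3,:3].T@V[:3,3],V[2,:3],get_state()["clock"])
E
python3 wr.py 1
```

```text
clock: 0.68
tool_pos: [0.5245, 0.1269, 0.3421]
eef_rot: [0.706, 0.709, 0.001, 0.0]
contact_force: [0.7, -0.9, -1.0]
opening: 0.995
finger_force: 0.0
cam [0.52293178 0.20241384 0.50511455] [ 0.00366906 -0.28921899 -0.95725593] 0.7333
```

View pics/wrist1.png

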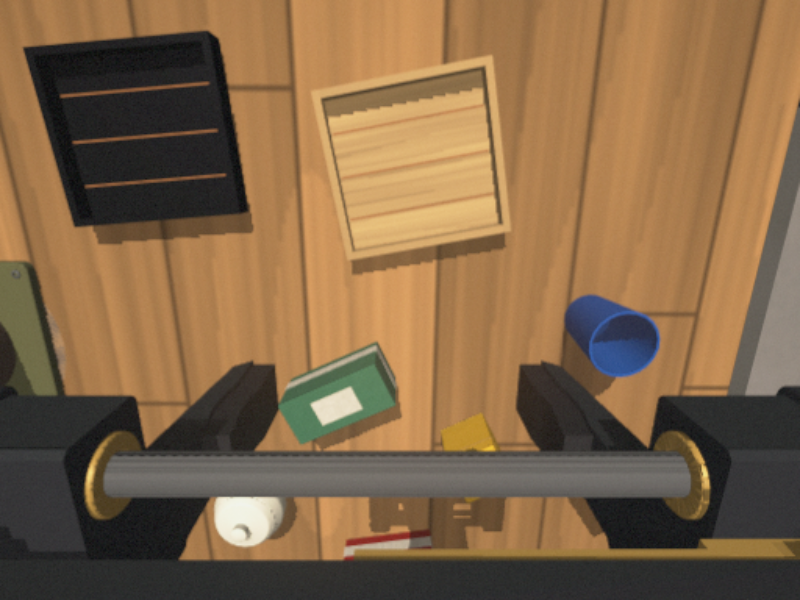

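The wrist view shows the tray's rim corners at (313,92), (493,56), (510,232) and (350,260), the green carton's top at about (340,402), and part of the tin at (468,435).

Run:
```python
from h import *
a=np.load("pics/wrist1.npz");p,d=a["p"],a["d"];m=np.load("pics/wm1.npz");w=cloud(p,d,m)
t=ray(np.array([(313,92),(493,56),(510,232),(350,260)])*.64,.028,m)[:,:2]
print(t.round(4).tolist(),t.mean(0))
for i in range(4):
    e=t[(i+1)%4]-t[i];print(np.linalg.norm(e).round(4),np.degrees(np.arctan2(e[1],e[0])).round(1))
q=w[(abs(w[...,2]-.028)<.006)&(abs(w[...,0]-.54)<.13)&(abs(w[...,1]-.215)<.13)];print("rim",cv2.minAreaRect((q[:,:2]*1000).astype(np.float32)),q[:,2].mean())
q=w[(abs(w[...,2]-.07)<.008)&(abs(w[...,0]-.461)<.08)&(abs(w[...,1]+.046)<.08)];print("green",len(q),cv2.minAreaRect((q[:,:2]*1000).astype(np.float32)),q[:,2].mean())
```

```text
[[0.4417, 0.2782], [0.6168, 0.3106], [0.6464, 0.1418], [0.4736, 0.1108]] [0.54464274 0.21033008]
0.1781 10.5
0.1713 -80.1
0.1755 -169.8
0.1704 100.8
rim ((542.4141845703125, 212.6163330078125), (180.28173828125, 172.21620178222656), 10.378643989562988) 0.026803464737109282
green 2063 ((457.3507385253906, -43.0904541015625), (120.61177825927734, 56.087738037109375), 25.387964248657227) 0.068690981400467
```

```bash
python3 -m inch '1 -0.0285 -0.0112 0.02 0 0 0;1 -0.0285 -0.0112 0.02 0 0 0;1 -0.0285 -0.0112 0.02 0 0 0;1 -0.0285 -0.0112 0.02 0 0 0;1 -0.0285 -0.0112 0.02 0 0 0;1 -0.0285 -0.0112 0.02 0 0 0;1 0 0 0 0 0 0.1133;1 0 0 0 0 0 0.1133;1 0 0 0 0 0 0.1133;1 0 0 0 0 0 0.1133;1 0 0 0 0 0 0.1133;1 0 0 0 0 0 0.1133;1 0 0 0 0 0 0.1133;1 0 0 0 0 0 0.1133;1 0 0 0 0 0 0.1133;1 0 0 0 0 0 0.1133;1 0 0 0 0 0 0;1 0 0 0 0 0 0;1 0 0 0 0 0 0'
cat > to.py <<'E'
# to.py x y z closing_deg : shift in tool axes and turn about tool z to reach target
import sys;from plant import *;from h import *;from scipy.spatial.transform import Rotation as R
s=get_state();x,y,z,c=map(float,sys.argv[1:]);M=R.from_quat(s["eef_rot"]).as_matrix()
a=np.degrees(np.arctan2(M[1,1],M[0,1]));print("pos",s["tool_pos"].round(4),"close",a.round(2),"tilt",M[:2,2].round(4))
print("shift",(M.T@(np.array([x,y,z])-s["tool_pos"])).round(4),"turn",np.radians((a-c+90)%180-90).round(4),"q7",s["q"][6].round(2))
E
python3 to.py .4575 -.043 .043 -64.6
```

```text
clock: 2.32
tool_pos: [0.4575, -0.0469, 0.2204]
eef_rot: [0.976, 0.218, -0.001, 0.0]
contact_force: [0.6, -0.2, -0.3]
opening: 1.0
finger_force: 0.0
pos [ 0.4575 -0.0469  0.2204] close -64.83 tilt [-0.0012 -0.0006]
shift [ 0.0018 -0.0035  0.1773] turn -0.004 q7 -1.0
```

```bash
python3 wr.py 2
```

```text
cam [ 0.52481444 -0.01430577  0.38318174] [-0.26395008 -0.12354271 -0.95659163] 2.3667
```

View pics/wrist2.png

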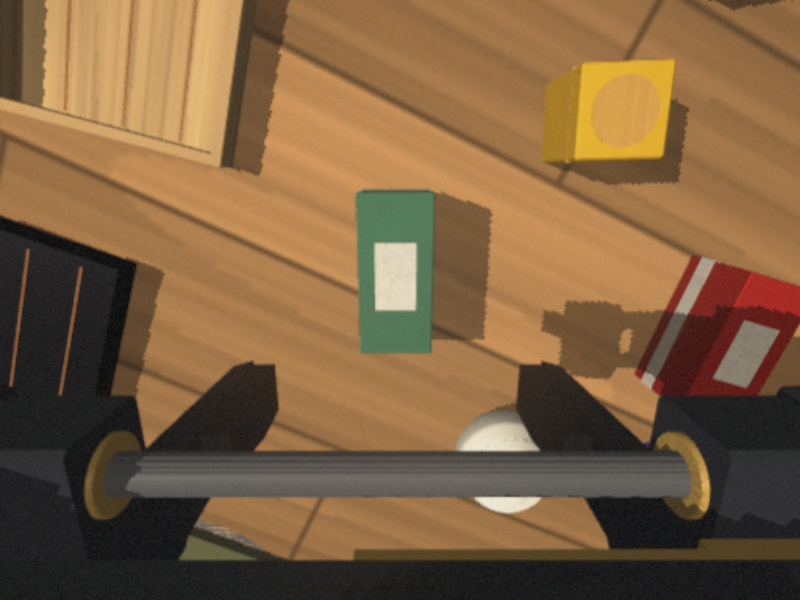

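The carton is square to the fingers, with its top at about (395,272). The tin's top is at (622,110), fully in view, and the sugar bowl is at (500,460). I'll measure all three here.

```bash
python3 - <<'E'
from h import *
a=np.load("pics/wrist2.npz");p,d=a["p"],a["d"];m=np.load("pics/wm2.npz");w=cloud(p,d,m)
def rect(n,z,x,y,r=.08):
    q=w[(abs(w[...,2]-z)<.006)&(abs(w[...,0]-x)<r)&(abs(w[...,1]-y)<r)];print(n,len(q),cv2.minAreaRect((q[:,:2]*1000).astype(np.float32)),q[:,2].mean())
rect("green",.07,.4575,-.043);rect("tin",.075,.624,-.133,.06)
c=p.astype(int);k=(w[...,2]>.02)&(w[...,2]<.1)&(abs(c[...,0]-c[...,2])<45)&(c[...,0]>140)&(w[...,1]<-.08)&(w[...,0]<.48)
q=w[k];print("bowl",len(q),q.min(0),q.max(0))
E
python3 to.py .4575 -.043 .043 -64.6
```

```text
green 4942 ((457.86651611328125, -43.85267639160156), (119.2137680053711, 55.17493438720703), 25.229360580444336) 0.06906556133048829
tin 3773 ((621.0641479492188, -130.73806762695312), (59.20621109008789, 60.21809387207031), 27.289810180664062) 0.07416527862749576
bowl 1123 [ 0.30224546 -0.29687484  0.02037389] [ 0.46470053 -0.16488017  0.08431098]
pos [ 0.4576 -0.0466  0.2205] close -64.84 tilt [-0.0009 -0.0004]
shift [ 0.0017 -0.0033  0.1775] turn -0.0043 q7 -1.0
```

```bash
python3 -m inch '1 0.0014 -0.0025 0.035 0 0 0;1 0 0 0.035 0 0 0;1 0 0 0.035 0 0 0;1 0 0 0.035 0 0 0;1 0 0 0.025 0 0 0;1 0 0 0.0125 0 0 0;1 0 0 0 0 0 0;-1 0 0 0 0 0 0;-1 0 0 0 0 0 0;-1 0 0 0 0 0 0;-1 0 0 0 0 0 0;-1 0 0 0 0 0 0;-1 0 0 0 0 0 0;-1 0 0 0 0 0 0;-1 0 0 0 0 0 0' 25; python3 to.py .4578 -.0437 .043 -64.8
```

```text
clock: 3.62
tool_pos: [0.459, -0.0435, 0.0442]
eef_rot: [0.976, 0.217, 0.001, 0.001]
contact_force: [0.2, -0.6, 6.6]
opening: 0.619
finger_force: 25.0
pos [ 0.459  -0.0435  0.0442] close -64.93 tilt [ 0.0024 -0.0005]
shift [-0.0012 -0.0003  0.0012] turn -0.0022 q7 -0.96
```

```bash
python3 -m inch '-1 0 0 -0.02 0 0 0;-1 0 0 -0.03 0 0 0;-1 0 0 -0.03 0 0 0;-1 0 0 -0.02 0 0 0;-1 0 0 0 0 0 0.085;-1 0 0 0 0 0 0.085;-1 0 0 0 0 0 0.085;-1 0 0 0 0 0 0;-1 0 0 0 0 0 0'; python3 to.py .5373 .2496 .14 -79.6
```

```text
clock: 4.37
tool_pos: [0.4577, -0.0429, 0.1434]
eef_rot: [0.996, 0.093, -0.0, 0.0]
contact_force: [0.7, -0.5, -1.8]
opening: 0.618
finger_force: 25.0
pos [ 0.4577 -0.0429  0.1434] close -79.37 tilt [-0.0006 -0.0001]
shift [ 0.1323 -0.2728  0.0033] turn 0.004 q7 -1.12
```

```bash
python3 -m inch '-1 0.0165 -0.0341 0 0 0 0;-1 0.0165 -0.0341 0 0 0 0;-1 0.0165 -0.0341 0 0 0 0;-1 0.0165 -0.0341 0 0 0 0;-1 0.0165 -0.0341 0 0 0 0;-1 0.0165 -0.0341 0 0 0 0;-1 0.0165 -0.0341 0 0 0 0;-1 0.0165 -0.0341 0 0 0 0.004;-1 0 0 0 0 0 0;-1 0 0 0 0 0 0;-1 0 0 0 0 0 0'; python3 to.py .5373 .2496 .054 -79.6;python3 wr.py 3
```

```text
clock: 5.28
tool_pos: [0.5375, 0.2483, 0.1428]
eef_rot: [0.996, 0.09, -0.001, 0.001]
contact_force: [-0.2, -0.4, -1.1]
opening: 0.621
finger_force: 25.0
pos [0.5375 0.2483 0.1428] close -79.67 tilt [-0.0015 -0.0015]
shift [ 0.0002 -0.0014  0.0888] turn -0.0012 q7 -1.58
cam [0.61075539 0.26253798 0.30568585] [-0.28693572 -0.05286446 -0.95649006] 5.3333
```

View pics/wrist3.png

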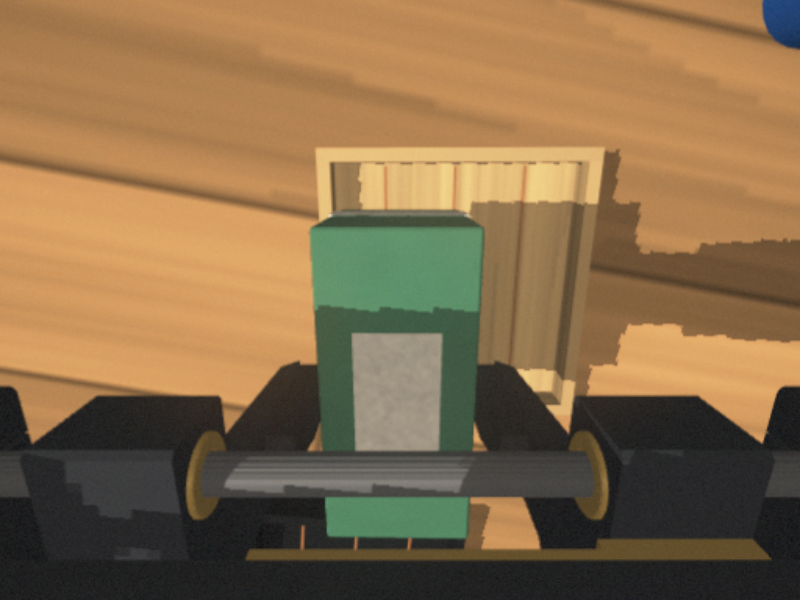

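The carton is parallel to the tray and over its left side. The tray's far rim corners are at (317,148) and (604,148), and the carton top's far edge runs from (312,228) to (483,228). I'll check the fit in the tray frame.

Run:
```python
from h import *
m=np.load("pics/wm3.npz");c,s=np.cos(np.radians(10.4)),np.sin(np.radians(10.4))
f=lambda q:np.c_[(q[:,0]-.543)*c+(q[:,1]-.212)*s,-(q[:,0]-.543)*s+(q[:,1]-.212)*c].round(4).tolist()
print(f(ray(np.array([(317,148),(604,148)])*.64,.028,m)),f(ray(np.array([(312,228),(483,228)])*.64,.169,m)))
```

```text
[[0.0891, 0.0844], [0.0889, -0.0858]] [[0.0592, 0.0634], [0.0591, 0.0109]]
```

```bash
python3 -m inch '-1 0 -0.001 0.03 0 0 0;-1 0 0 0.03 0 0 0;-1 0 0 0.015 0 0 0;-1 0 0 0.008 0 0 0;-1 0 0 0.005 0 0 0;-1 0 0 0.0015 0 0 0;-1 0 0 0 0 0 0;-1 0 0 0 0 0 0;-1 0 0 0 0 0 0'; python3 to.py .5373 .2496 .052 -79.6
```

```text
clock: 6.08
tool_pos: [0.5388, 0.2503, 0.055]
eef_rot: [0.996, 0.089, 0.001, -0.0]
contact_force: [0.2, 0.8, -1.5]
opening: 0.623
finger_force: 25.0
pos [0.5388 0.2503 0.055 ] close -79.76 tilt [0.0018 0.0008]
shift [-0.0016  0.0005  0.003 ] turn -0.0027 q7 -1.54
```

```bash
python3 -m inch '-1 0 0 0.0015 0 0 0;-1 0 0 0.0015 0 0 0;-1 0 0 0 0 0 0;-1 0 0 0 0 0 0'; python3 to.py .5373 .2496 .052 -79.6
```

```text
clock: 6.42
tool_pos: [0.5386, 0.2503, 0.0523]
eef_rot: [0.996, 0.089, 0.001, -0.0]
contact_force: [-2.5, -1.3, 6.4]
opening: 0.618
finger_force: 25.0
pos [0.5386 0.2503 0.0523] close -79.76 tilt [0.0014 0.0009]
shift [-0.0015  0.0005  0.0003] turn -0.0028 q7 -1.54
```

```bash
python3 -m inch '0.7 0 0 0 0 0 0;0.9 0 0 0 0 0 0;1 0 0 0 0 0 0;1 0 0 0 0 0 0;1 0 0 -0.01 0 0 0;1 0 0 -0.035 0 0 0;1 0 0 -0.04 0 0 0;1 0 0 -0.04 0 0 0;1 0 0 -0.02 0 0 0;1 0 0 0 0 0 0;1 0 0 0 0 0 0'; python3 to.py .621 -.131 .2 27.3;python3 wr.py 4
```

```text
clock: 7.33
tool_pos: [0.5387, 0.2505, 0.1975]
eef_rot: [0.996, 0.089, 0.001, -0.001]
contact_force: [0.5, 0.3, -0.1]
opening: 1.0
finger_force: 0.0
pos [0.5387 0.2505 0.1975] close -79.75 tilt [0.0027 0.0015]
shift [ 0.0132  0.39   -0.0028] turn 1.2732 q7 -1.61
cam [0.61123661 0.26407102 0.36071516] [-0.28311946 -0.04956405 -0.9578031 ] 7.3833
```

View pics/wrist4.png

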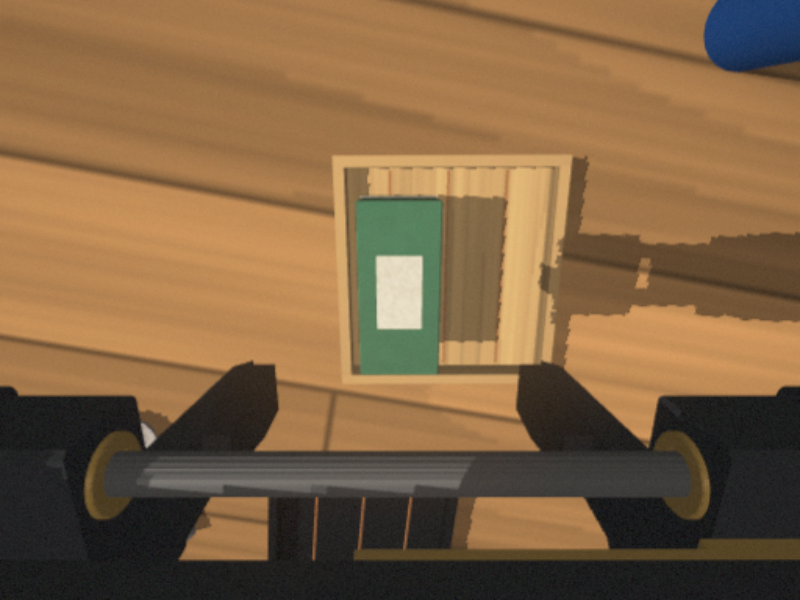

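The carton stands square inside the tray, with its top at about (399,286) and clear floor from x=445 to 545. Next is the tin.

```bash
python3 - <<'E'
from h import *
a=np.load("pics/wrist4.npz");m=np.load("pics/wm4.npz");w=cloud(a["p"],a["d"],m)
q=w[(abs(w[...,2]-.078)<.006)&(abs(w[...,0]-.54)<.1)&(abs(w[...,1]-.25)<.1)];r=cv2.minAreaRect((q[:,:2]*1000).astype(np.float32));c,s=np.cos(np.radians(10.4)),np.sin(np.radians(10.4))
x,y=np.array(r[0])-(543,212);print(r,q[:,2].mean(),q[:,2].std(),"tray frame",x*c+y*s,y*c-x*s)
E
python3 -m inch '1 0.0013 0.039 0 0 0 0;1 0.0013 0.039 0 0 0 0;1 0.0013 0.039 0 0 0 0;1 0.0013 0.039 0 0 0 0;1 0.0013 0.039 0 0 0 0;1 0.0013 0.039 0 0 0 0;1 0.0013 0.039 0 0 0 0;1 0.0013 0.039 0 0 0 0;1 0.0013 0.039 0 0 0 0;1 0.0013 0.039 0 0 0 0;1 0 0 0 0 0 0;1 0 0 0 0 0 0;1 0 0 0 0 0 0'
python3 -m inch '1 0 0 0 0 0 -0.1245;1 0 0 0 0 0 -0.1245;1 0 0 0 0 0 -0.1245;1 0 0 0 0 0 -0.1245;1 0 0 0 0 0 -0.1245;1 0 0 0 0 0 -0.1245;1 0 0 0 0 0 -0.1245;1 0 0 0 0 0 -0.1245;1 0 0 0 0 0 -0.1245;1 0 0 0 0 0 -0.1245;1 0 0 0 0 0 -0.1245;1 0 0 0 0 0 -0.1245;1 0 0 0 0 0 -0.1245;1 0 0 0 0 0 -0.1245;1 0 0 0 0 0 -0.1245;1 0 0 0 0 0 0;1 0 0 0 0 0 0;1 0 0 0 0 0 0'
python3 to.py .621 -.131 .047 27.3;python3 wr.py 5
```

```text
((538.137451171875, 250.31466674804688), (118.80126190185547, 55.040916442871094), 10.469364166259766) 0.07702803823020817 0.0007803038696178573 tray frame 2.1338665891366624 38.56299628529343
clock: 8.47
tool_pos: [0.6191, -0.1303, 0.1941]
eef_rot: [0.996, 0.089, -0.002, -0.001]
contact_force: [-0.3, 1.6, -0.4]
opening: 1.002
finger_force: 0.0
clock: 9.97
tool_pos: [0.62, -0.1299, 0.1956]
eef_rot: [0.521, 0.853, 0.0, -0.001]
contact_force: [0.3, -0.5, -0.4]
opening: 0.999
finger_force: 0.0
pos [ 0.62   -0.1299  0.1956] close 27.18 tilt [-0.0008  0.0008]
shift [-0.0016  0.0004  0.1486] turn -0.0021 q7 0.4
cam [ 0.58490469 -0.06267455  0.358642  ] [ 0.1325162  -0.2573821  -0.95718019] 10.0167
```

View pics/wrist5.png

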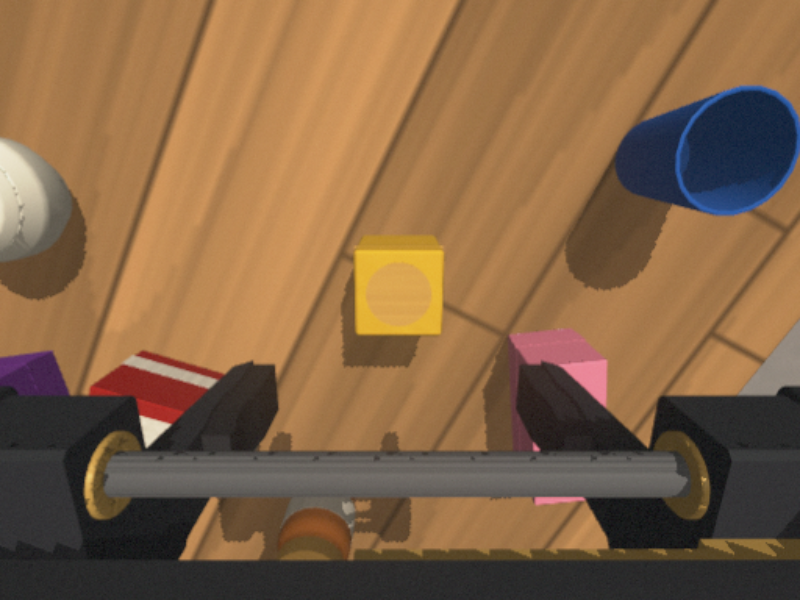

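The tin's top at (399,292) is square to the fingers. The pink look-alike starts at x≈510, about 75 mm from the tin's centre, so the fingers clear it. I'll narrow the opening slightly and grasp.

```bash
python3 -m inch '0.8 -0.0016 0.0004 0.035 0 0 0;0.8 0 0 0.035 0 0 0;0.8 0 0 0.035 0 0 0;0.8 0 0 0.03 0 0 0;0.8 0 0 0.0136 0 0 0;0.8 0 0 0 0 0 0;0.8 0 0 0 0 0 0;-1 0 0 0 0 0 0;-1 0 0 0 0 0 0;-1 0 0 0 0 0 0;-1 0 0 0 0 0 0;-1 0 0 0 0 0 0;-1 0 0 0 0 0 0;-1 0 0 0 0 0 0;-1 0 0 0 0 0 0' 25; python3 to.py .621 -.131 .047 27.3
python3 -m inch '-1 0 0 -0.02 0 0 0;-1 0 0 -0.03 0 0 0;-1 0 0 -0.03 0 0 0;-1 0 0 -0.03 0 0 0;-1 0 0 0 0 0 0.0985;-1 0 0 0 0 0 0.0985;-1 0 0 0 0 0 0.0985;-1 0 0 0 0 0 0;-1 0 0 0 0 0 0'; python3 to.py .5495 .1772 .155 10.4
```

```text
clock: 11.27
tool_pos: [0.6227, -0.1328, 0.0491]
eef_rot: [0.521, 0.854, 0.001, 0.001]
contact_force: [0.2, 0.0, 7.9]
opening: 0.678
finger_force: 25.0
pos [ 0.6227 -0.1328  0.0491] close 27.23 tilt [ 0.0031 -0.0004]
shift [ 0.0023 -0.0007  0.0021] turn -0.0012 q7 0.35
clock: 12.02
tool_pos: [0.6208, -0.1325, 0.1572]
eef_rot: [0.64, 0.769, -0.0, -0.0]
contact_force: [-0.2, -0.1, -1.2]
opening: 0.677
finger_force: 25.0
pos [ 0.6208 -0.1325  0.1572] close 10.48 tilt [-0.0008 -0.0003]
shift [ 0.3175 -0.0138  0.0022] turn 0.0013 q7 0.17
```

```bash
python3 -m inch '-1 0.0395 -0.0017 0 0 0 0;-1 0.0395 -0.0017 0 0 0 0;-1 0.0395 -0.0017 0 0 0 0;-1 0.0395 -0.0017 0 0 0 0;-1 0.0395 -0.0017 0 0 0 0;-1 0.0395 -0.0017 0 0 0 0;-1 0.0395 -0.0017 0 0 0 0;-1 0.0395 -0.0017 0 0 0 0;-1 0 0 0 0 0 0;-1 0 0 0 0 0 0;-1 0 0 0 0 0 0'; python3 to.py .5497 .1756 .058 10.4;python3 wr.py 6
python3 - <<'E'
from plant import *;from h import *
a=np.load("pics/wrist6.npz");m=np.load("pics/wm6.npz");w=cloud(a["p"],a["d"],m)
c,s=np.cos(np.radians(10.4)),np.sin(np.radians(10.4));X,Y=w[...,0]-.543,w[...,1]-.212
T=np.dstack([X*c+Y*s,Y*c-X*s,w[...,2]])*1000
h=cv2.cvtColor(a["p"],cv2.COLOR_RGB2HSV).astype(int)
q=T[(abs(T[...,2]-78)<5)&(abs(T[...,0])<90)&(abs(T[...,1])<90)&(h[...,0]>65)&(h[...,0]<95)&(h[...,1]>70)];print("green",len(q),cv2.minAreaRect(q[:,:2].astype(np.float32)))
y=(h[...,0]>18)&(h[...,0]<34)&(h[...,1]>170)&(abs(T[...,0])<60)&(abs(T[...,1]+35)<60)&(T[...,2]>90);q=T[y];print("tin",len(q),q.min(0),q.max(0))
E
```

```text
clock: 12.93
tool_pos: [0.5512, 0.1752, 0.1571]
eef_rot: [0.64, 0.768, -0.001, 0.0]
contact_force: [0.8, -0.6, -2.8]
opening: 0.673
finger_force: 25.0
pos [0.5512 0.1752 0.1571] close 10.43 tilt [-0.0004 -0.0011]
shift [ 0.0007 -0.0014  0.0991] turn 0.0005 q7 -0.32
cam [0.53678575 0.24981451 0.32001912] [ 0.05267291 -0.2864567  -0.9566442 ] 12.9833
green 4629 ((1.029327392578125, 38.14936065673828), (118.14762878417969, 52.31550979614258), 0.0018782932311296463)
tin 7562 [-29.17765922 -58.87780724 112.89713489] [ 58.954133    -5.09954793 265.27992813]
```

View pics/wrist6.png

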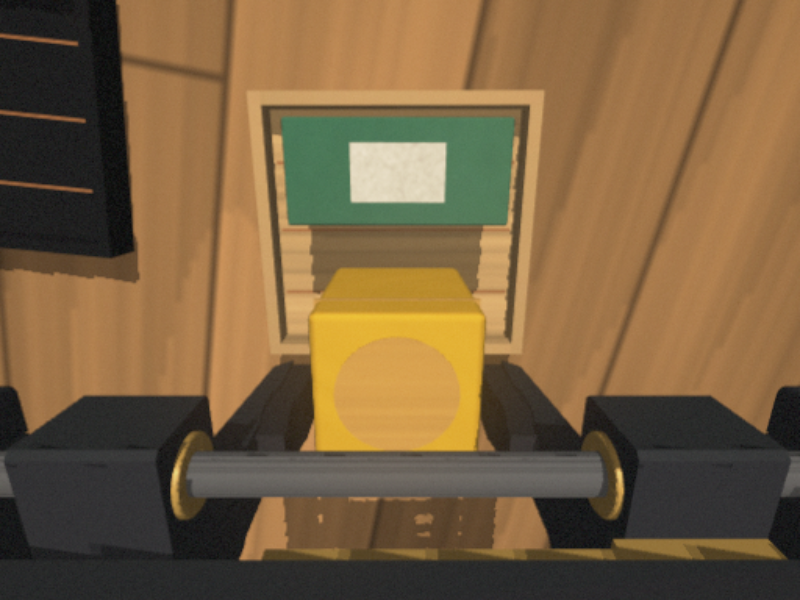

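The tin's far top edge at y≈314 px corresponds to tray y = -5 mm, so its centre is at -35 mm, 15 mm clear of the green carton and 13 mm clear of the wall. Lowering.

```bash
python3 -m inch '-1 0 -0.001 0.03 0 0 0;-1 0 0 0.03 0 0 0;-1 0 0 0.02 0 0 0;-1 0 0 0.01 0 0 0;-1 0 0 0.0055 0 0 0;-1 0 0 0.0025 0 0 0;-1 0 0 0 0 0 0;-1 0 0 0 0 0 0;-1 0 0 0 0 0 0'; python3 to.py .5497 .1756 .0565 10.4
```

```text
clock: 13.73
tool_pos: [0.5513, 0.1759, 0.0605]
eef_rot: [0.641, 0.768, 0.001, 0.001]
contact_force: [0.5, 0.4, -2.2]
opening: 0.679
finger_force: 25.0
pos [0.5513 0.1759 0.0605] close 10.31 tilt [0.0022 0.0008]
shift [-0.     -0.0017  0.004 ] turn -0.0017 q7 -0.35
```

```bash
python3 -m inch '-1 0 0 0.0015 0 0 0;-1 0 0 0.0015 0 0 0;-1 0 0 0.0008 0 0 0;-1 0 0 0 0 0 0;-1 0 0 0 0 0 0'; python3 to.py .5497 .1756 .0565 10.4
```

```text
clock: 14.15
tool_pos: [0.5509, 0.1761, 0.0571]
eef_rot: [0.641, 0.768, 0.001, 0.0]
contact_force: [-1.6, -0.7, 8.9]
opening: 0.674
finger_force: 25.0
pos [0.5509 0.1761 0.0571] close 10.32 tilt [0.0017 0.0006]
shift [-0.0003 -0.0013  0.0006] turn -0.0014 q7 -0.35
```

In contact with the floor. Releasing and checking.

```bash
python3 -m inch '0.6 0 0 0 0 0 0;0.8 0 0 0 0 0 0;0.9 0 0 0 0 0 0;0.9 0 0 0 0 0 0;0.9 0 0 -0.01 0 0 0;0.9 0 0 -0.035 0 0 0;0.9 0 0 -0.04 0 0 0;0.9 0 0 -0.04 0 0 0;0.9 0 0 -0.03 0 0 0;0.9 -0.03 0 0 0 0 0;0.9 -0.03 0 0 0 0 0;0.9 0 0 0 0 0 0;0.9 0 0 0 0 0 0'; python3 wr.py 7
python3 - <<'E'
from h import *
a=np.load("pics/wrist7.npz");m=np.load("pics/wm7.npz");w=cloud(a["p"],a["d"],m)
c,s=np.cos(np.radians(10.4)),np.sin(np.radians(10.4));X,Y=w[...,0]-.543,w[...,1]-.212
T=np.dstack([X*c+Y*s,Y*c-X*s,w[...,2]])*1000
for n,lo,hi in(("green",5,90),("tin",-90,0)):
    q=T[(T[...,2]>70)&(T[...,2]<95)&(abs(T[...,0])<90)&(T[...,1]>lo)&(T[...,1]<hi)];print(n,len(q),cv2.minAreaRect(q[:,:2].astype(np.float32)),np.median(q[:,2]),q[:,2].std())
E
```

```text
clock: 15.23
tool_pos: [0.5615, 0.114, 0.2113]
eef_rot: [0.642, 0.766, -0.0, 0.001]
contact_force: [0.2, 0.4, -0.8]
opening: 0.952
finger_force: 0.0
cam [0.54729769 0.18870661 0.37413686] [ 0.05190675 -0.28685878 -0.95656559] 15.2833
green 8180 ((0.7601966857910156, 37.947792053222656), (54.28738021850586, 120.28257751464844), 89.65139770507812) 77.21941267068192 0.9595146242071882
tin 3634 ((0.2239704132080078, -34.99311828613281), (59.730018615722656, 60.10038757324219), 89.62313842773438) 82.12056191632688 0.8964869804001053
```

View pics/wrist7.png

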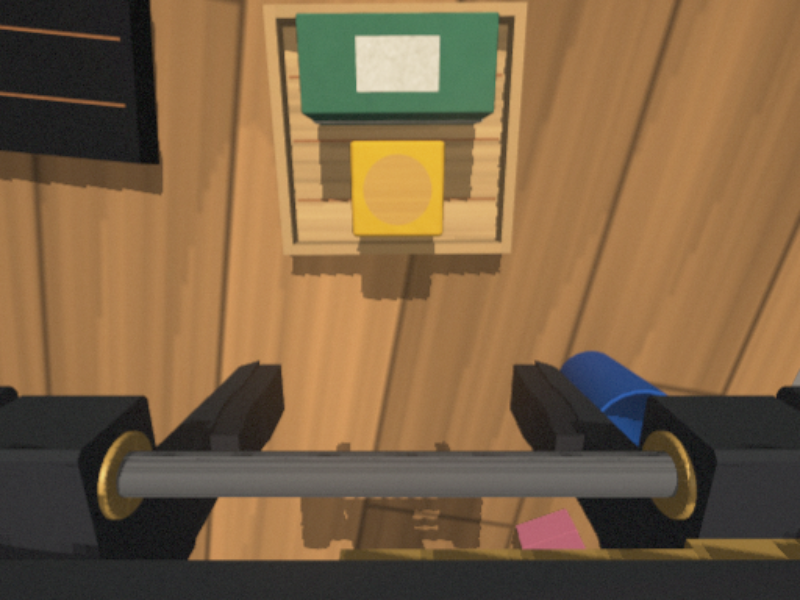

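Both stand flat in the tray, the green carton at (398,65) and the tin at (397,188). Their tops measure 77 mm and 82 mm, as expected for standing on the 8 mm floor. The gripper is clear, so I'm handing in.

```bash
python3 -c "
from plant import r
print(r.finish_job())"
```

```text
the job is handed in; nothing more can be done
None
```

The green carton and the yellow tin stand upright and flat, side by side in the bamboo tray, about 15 mm apart; the red carton was not touched, and the job was handed in at about 15 s of the 61 s allowed.

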